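# Lay out a cabinet door kit around its panel for glue-up

## Task

Lay out the four frame parts of this small cabinet door flat on the bench around its panel, ready for glue: with the pencilled triangle pointing to the top of the door, seen from above, the narrow rail goes above the panel, the wide rail below it, the stile with the hinge borings to its left and the plain stile to its right. Set each part parallel to the panel's edge and centred on it, with a gap of about 25 mm (two fingers) between part and panel all round. Leave the panel where it lies, and do not disturb the offcut, glue bottle, drill or tape measure.

Things in the scene. Friction and masses are not known exactly. Their poses are not given: they have to be found in the camera images.
- panel: Thin white square door panel, 120 x 120 x 6 mm, loose, flat on the bench, turned any way. A pencilled triangle (78 mm high, 72 mm wide) on its face points to the top end of the door. Origin: centre of its underside. x axis: the way the triangle points (top of the door); y axis: to the left, seen from above with that end away from you; z up.
- hinge_stile: Hinge stile: bare-wood bar 204 long x 48 wide x 22 mm thick, lying flat, with two round hinge-cup borings (35 mm across, 13 mm deep) in its upper face, 64 mm either side of the middle. Its middle 90 mm is solid. Origin: centre of its underside. x axis: along its length; z up. Either way round will do.
- plain_stile: Plain stile: bare-wood bar 204 long x 48 wide x 22 mm thick, lying flat, with no holes. Origin: centre of its underside. x axis: along its length; z up. Either way round will do.
- narrow_rail: Narrow (top) rail: short bare-wood bar 104 long x 40 wide x 22 mm thick, lying flat, with two small dark pocket-screw slots near each end of its upper face. Origin: centre of its underside. x axis: along its length; z up. Either way round will do.
- wide_rail: Wide (bottom) rail: short bare-wood bar 104 long x 60 wide x 22 mm thick, lying flat, with two small dark pocket-screw slots near each end of its upper face. Origin: centre of its underside. x axis: along its length; z up. Either way round will do.
- offcut: Bystander, not part of the door: plain wooden offcut 70 x 40 x 22 mm without any slots, lying beyond the panel. Origin: centre of its underside.
- glue_bottle: Bystander: white glue bottle, 54 mm across and 130 mm tall, standing towards the far left of the bench. Origin: centre of its underside.
- drill: Bystander: dark green cordless drill standing on its battery, about 205 mm tall and 210 mm long, near the robot, to its right. Origin: centre of the underside of the battery.
- tape_measure: Bystander: red tape measure, 75 x 42 x 66 mm, standing towards the far right of the bench. Origin: centre of its underside.
Things that resemble listed ones, but are neither listed nor needed, are in the scene too. Leave any blue or purple look-alike of the wide_rail alone.

How it is judged (in metres and radians):
At the end, for the whole second after the job is handed in: In the panel's frame: narrow rail above, wide rail below, hinge stile left, plain stile right, each 11 to 39 mm off its edge, centred (rails 14, stiles 18 mm), parallel within 8 degrees, flat on the bench, at rest; panel flat, within 30 mm of its start (x of hinge_stile in the frame of panel between -0.018 and 0.018 m and y of hinge_stile in the frame of panel between 0.095 and 0.123 m and angle between the x axis of each of hinge_stile, plain_stile and the x axis of panel, either way round below 0.14 rad and angle between each of hinge_stile, plain_stile, narrow_rail, wide_rail's own z axis and vertical below 0.05 rad and height (world z) of each of hinge_stile, plain_stile, narrow_rail, wide_rail below 0.005 m and linear speed of each of hinge_stile, plain_stile, narrow_rail, wide_rail, panel below 0.01 m/s and x of plain_stile in the frame of panel between -0.018 and 0.018 m and y of plain_stile in the frame of panel between -0.123 and -0.095 m and x of narrow_rail in the frame of panel between 0.091 and 0.119 m and y of narrow_rail in the frame of panel between -0.014 and 0.014 m and angle between the x axis of each of narrow_rail, wide_rail and the y axis of panel, either way round below 0.14 rad and x of wide_rail in the frame of panel between -0.129 and -0.101 m and y of wide_rail in the frame of panel between -0.014 and 0.014 m and angle between panel's own z axis and vertical below 0.03 rad and height (world z) of panel below 0.004 m and distance of panel from where it was at the start of the episode below 0.03 m); the robot touches nothing.
It fails at once if the panel is shoved more than 30 mm or lifted off the bench (distance of panel from where it was at the start of the episode above 0.03 m).
It fails at once if the offcut is disturbed (moved more than 30 mm) (distance of offcut from where it was at the start of the episode above 0.03 m).
It fails at once if the glue bottle is disturbed (moved more than 30 mm) (distance of glue_bottle from where it was at the start of the episode above 0.03 m).
It fails at once if the drill is disturbed (moved more than 30 mm) (distance of drill from where it was at the start of the episode above 0.03 m).
It fails at once if the tape measure is disturbed (moved more than 30 mm) (distance of tape_measure from where it was at the start of the episode above 0.03 m).
It also fails if it takes over 112 s, if anything falls off the work surface, if the arm or the gripper's body presses on something with over 40 N, if the wrist force passes 120 N, or if a joint passes its speed limit or range.

## Robot

A 6-joint arm with a two-finger parallel gripper is mounted at the origin on the work surface. World frame = base frame: x ahead of the robot, y to its left, z up, the work surface at z = 0. Lengths are in mm, angles in rad, forces in N, time in s.
With the tool pointing down it reaches from about 350 to 875 mm from the base axis. Payload 4.2 kg.
Tool frame: the origin (TCP) lies on the centre line of the jaws, within the pads' length; the fingertips stand 25 mm ahead of it and the grasp point (between the pads) lies 6 mm ahead of it (env.tips_ahead is the distance from the TCP to the fingertips, in mm); z points along the fingers, y is the line along which they close (so a half turn about z gives the same grasp; the last joint's range is limited). The gripper opens to 87 mm and grips with 3 to 60 N. Pads are 19 mm wide; open, the fingers measure 117 mm over their backs; the gripper's body (75 mm by 190 mm) begins 51 mm behind the grasp point.
Start: joints at [1.575, 0.385, 0.008, 0, -1.194, -0.259], TCP at [157.501, 604.808, 212.35] pointing down, gripper open.
Joint ranges: [-3.14, 3.14], [-1.21, 2.06], [-1.07, 1.41], [-3.16, 2.05], [-2.99, -0.16], [-3.1, 3.1]. Speed limits (rad/s): [2.79, 2.79, 3.14, 3.14, 3.14, 3.14].

## Interface

Orientations are given as [roll, pitch, yaw] about the fixed x, y, z axes, in that order (R = Rz(yaw) Ry(pitch) Rx(roll)).
In Python, from bench import env gives the robot as it stands.
- The arm moves only by the tool step_arm, never from a script. Its argument "moves" is a list of rows, each a list of 7 numbers: the finger opening in mm, from 0 to 87, then the shift along the world's x, y, z in mm, then the turn, a rotation vector about the world's x, y, z in degrees. A call has 1 to 8 rows; each row shifts and turns the commanded pose from where the row before left it; what a row does not reach is not made up. A row lasts 1/12 s, in which the tool goes at most 41.7 mm and 7.16 degrees, less where a joint would pass 70% of its speed; a pose out of reach is approached as far as the arm can. A call is refused whole if a number of a shift passes 41.7 or a number of a turn 7.16, either way. A call with a gripper value outside its range is refused whole. The fingers move at their own pace and stop on an object; the grip force is fixed at half the most. Time passes only in rows, so rows that do not move let the fingers close. It gives the time, the measured TCP pose, the force, the opening and the grip force at its end, in the units of the state.
- env.read_state(): the state, without advancing time (a new reading comes with each control period).
- env.capture(name): name is "side" or "top"; returns the picture (384x512x3 uint8, blue, green, red); there is no depth.
- env.camera_info(name): a dict with "fx", "fy", "cx", "cy" (pixels), "R" (3x3) and "t" (3): a world point X has camera coordinates R X + t. Camera axes: x right, y down, z forward; pixel columns grow to the right and rows downward; lengths in mm; the calibration is good to about 2 mm. A picture is of the moment at which its call begins. camera_info takes no time and is no camera call.
- env.hand_in(): hands the job in; it is judged then, once.
The state is a dict: "t": time; "joint_positions": joint angles; "qvel": joint speeds; "effort": joint torques, N m; "tool_pos": TCP position; "eef_rot": TCP orientation; "ft_force": force on the tool from outside, world axes, zero at the start; "wrist_torque": the same for the moment, N m; "width": opening from 0.0 (shut) to 1.0 (fully open); "finger_force": force on a finger pad.
Only numpy, scipy, OpenCV 4.12 (cv2) and the standard library are available. Lean on these libraries where they do the work, as an engineer would, in place of code of your own. Each camera call takes 0.05 s, during which the arm holds its last target. There are 200 camera calls.

## Working session

There is one attempt and no reset: what is moved stays moved. The work goes in short steps, Python scripts to look and compute and a tool call to move; the robot and the scene stay as the last step left them, time stands still between calls to the robot, and variables do not carry over. Pictures are saved under pics/ and viewed, at most 14 in all, crops included, and the job is handed in when it is done.

Besides the shell and the picture viewer there is one more tool, called after "Request:" as name(argument=value, ...), one argument or row to a line, values as JSON. step_arm: Moves the arm, as the interface text tells. Its arguments: {"type":"object","properties":{"moves":{"type":"array","items":{"type":"array","items":{"type":"number"}}}},"required":["moves"]}

```bash
mkdir -p pics
python3 - <<'E'
from bench import env
import cv2
for n in ("top","side"):
    cv2.imwrite(f"pics/{n}0.png",env.capture(n))
    c=env.camera_info(n); print(n,c)
s=env.read_state();print(s)
E
```

```text
top {'fx': 360.60024868816305, 'fy': 360.60024868816305, 'cx': 256.61130745895485, 'cy': 186.51519616105855, 'R': array([[ 0.00495953, -0.99955932,  0.0292673 ],
       [-0.98438118, -0.01003064, -0.17576429],
       [ 0.1759804 , -0.02793847, -0.98399712]]), 't': array([ -88.36552005,  545.17089631, 1043.37863388])}
side {'fx': 414.6434246102954, 'fy': 414.6434246102954, 'cx': 255.34860093146983, 'cy': 194.29029196864906, 'R': array([[ 0.78929922, -0.61362147, -0.0218043 ],
       [-0.33180169, -0.39637728, -0.85603311],
       [ 0.51663757,  0.68290098, -0.51646092]]), 't': array([-463.12453335,  178.06721669, 1032.92401983])}
{'t': 0.1, 'joint_positions': array([ 1.57459534e+00,  3.85473567e-01,  6.74786165e-03, -3.92851421e-04,
       -1.19400862e+00, -2.58549860e-01]), 'qvel': array([ 0.00170185, -0.00220246,  0.00375418,  0.0029052 , -0.00313778,
        0.0030586 ]), 'effort': array([-3.66814020e-04, -3.91687274e+01,  1.87934035e+01,  4.23191249e+00,
        1.34776978e-02, -7.36192419e-05]), 'tool_pos': array([157.3898015 , 604.27645343, 211.3732217 ]), 'eef_rot': array([ 3.13962572e+00, -1.42631670e-04, -2.54895607e-01]), 'ft_force': array([-0.4999153 , -0.41411102,  0.13388997]), 'wrist_torque': array([-0.02428931, -0.02551168,  0.0429168 ]), 'finger_force': 0.0, 'width': 0.9989787600050313}
```

View pics/top0.png

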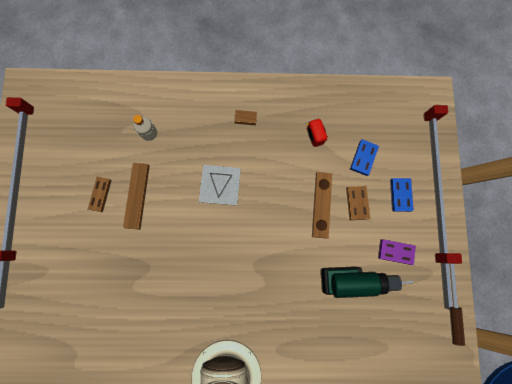

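View pics/side0.png

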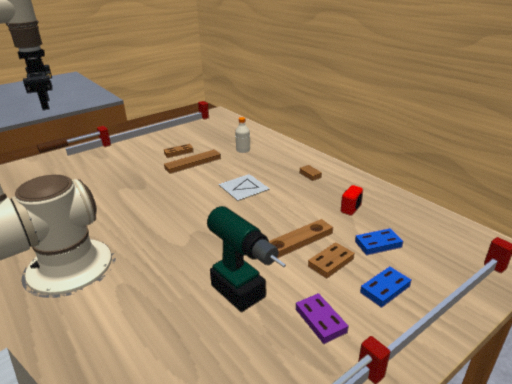

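The top view shows the panel at (220,185), with the triangle's apex at (220,197) pointing towards the robot. So the door's top is on the robot side, and its left is on image right.

What could be mistaken for each part:
- **Hinge stile:** (322,205), the only bar with borings.
- **Plain stile:** (136,196). The offcut at (245,117) is also plain but short.
- **Narrow rail:** (100,194), bare wood and slim.
- **Wide rail:** (358,203), bare wood and broad. The blue ones at (365,157) and (402,195) and the purple one at (397,251) are look-alikes.

Next I fit box silhouettes and check them in one close crop.

```bash
cat > h.py <<'E'
import numpy as np,cv2
from scipy.optimize import minimize
from bench import env
S=4
SZ=dict(panel=(120,120,6),hinge=(204,48,22),plain=(204,48,22),narrow=(104,40,22),wide=(104,60,22),offcut=(70,40,22))
def proj(P,c):
    q=np.asarray(P,float)@c["R"].T+c["t"]; return np.c_[c["fx"]*q[:,0]/q[:,2]+c["cx"],c["fy"]*q[:,1]/q[:,2]+c["cy"]]
def back(uv,z,c):
    d=c["R"].T@np.array([(uv[0]-c["cx"])/c["fx"],(uv[1]-c["cy"])/c["fy"],1]); o=-c["R"].T@c["t"]
    return o+d*(z-o[2])/d[2]
def corners(p,s,z0=0):
    a=p[2]; l,w,h=s
    return np.array([[p[0]+i*l/2*np.cos(a)-j*w/2*np.sin(a),p[1]+i*l/2*np.sin(a)+j*w/2*np.cos(a),z0+k*h] for k in(0,1) for i,j in((1,1),(1,-1),(-1,-1),(-1,1))])
def sil(p,s,c,shape,z0=0):
    m=np.zeros((shape[0]*S,shape[1]*S),np.uint8)
    h=cv2.convexHull(((proj(corners(p,s,z0),c)+.5)*S-.5).astype(np.float32)).astype(np.int32)
    cv2.fillConvexPoly(m,h,1); return m
def mask(img,name):
    lab=cv2.cvtColor(cv2.GaussianBlur(cv2.resize(img,None,fx=S,fy=S,interpolation=cv2.INTER_CUBIC),(0,0),2),cv2.COLOR_BGR2LAB).astype(int)
    L,a,b=lab[...,0],lab[...,1]-128,lab[...,2]-128
    return ((b<12)&(L>100) if name=="panel" else (L<118)).astype(np.uint8)
def fit(img,name,uv,c):
    s=SZ[name]; m=mask(img,name)
    n,l,st,ce=cv2.connectedComponentsWithStats(cv2.morphologyEx(m,cv2.MORPH_CLOSE,np.ones((25,25))))
    k=l[int(uv[1]*S),int(uv[0]*S)]
    if k==0: k=1+np.argmin(np.hypot(*(ce[1:]-np.array(uv)*S).T)+1e4*(st[1:,4]<500))
    cs,_=cv2.findContours((l==k).astype(np.uint8),cv2.RETR_EXTERNAL,cv2.CHAIN_APPROX_NONE)
    r=(l==k).astype(np.uint8); cv2.drawContours(r,cs,-1,1,-1)
    ct=max(cs,key=cv2.contourArea)[:,0]/S
    W=np.array([back(u,s[2],c)[:2] for u in ct],np.float32)
    (x,y),(w,h),an=cv2.minAreaRect(W); an=np.radians(an)+(0 if w>h else np.pi/2)
    f=lambda p:np.count_nonzero(sil((p[0],p[1],p[2]/100),s,c,img.shape)!=r)/np.count_nonzero(r)
    best=min((minimize(f,(x,y,an*100),method="Nelder-Mead",options=dict(initial_simplex=np.array([x,y,an*100])+d*np.array([[0,0,0],[8,0,0],[0,8,0],[0,0,8]]))) for d in(1,-1)),key=lambda o:o.fun)
    return np.array([best.x[0],best.x[1],(best.x[2]/100+np.pi/2)%np.pi-np.pi/2]),best.fun
def draw(img,items,c,box,k):
    o=cv2.resize(img,None,fx=k,fy=k,interpolation=cv2.INTER_CUBIC)
    for n,p in items.items():
        q=((proj(corners(p,SZ[n]),c)+.5)*k).astype(int)
        cv2.polylines(o,[q[4:]],1,(0,255,0),1)
    x0,x1,y0,y1=[int(v*k) for v in box]; return o[y0:y1,x0:x1]
E
python3 - <<'E'
from h import *
img=env.capture("top");c=env.camera_info("top")
print("cam",-c["R"].T@c["t"])
U=dict(panel=(220,185),hinge=(322,205),plain=(136,196),narrow=(100,194),wide=(358,203),offcut=(245,117))
it={}
for n,u in U.items():
    p,e=fit(img,n,u,c); it[n]=p; print(n,p[:2].round(1),np.degrees(p[2]).round(1),round(e,3))
tri=[back(u,6,c).round(0) for u in((220,197),(210,174),(231,174))];print(tri)
for n,u,z in(("drill",(325,270),205),("drillR",(400,290),150),("drilltop",(340,267),0),("glue",(145,132),65),("tape",(318,132),40)):print(n,back(u,z,c).round(0))
cv2.imwrite("pics/a.png",draw(img,it,c,(80,420,95,300),2.35))
E
```

```text
cam [ 353.48003248  -53.70775961 1125.08936896]
panel [559.   31.2] 85.3 0.012
hinge [ 497.9 -288.6] -4.9 0.043
plain [520.4 286.2] -4.0 0.053
narrow [523.8 399.3] -11.7 0.062
wide [ 503.2 -401.3] 3.8 0.07
offcut [779.  -47.8] 85.3 0.045
[array([519.,  29.,   6.]), array([592.,  62.,   6.]), array([593.,  -4.,   6.])]
drill [ 307. -252.  205.]
drillR [ 254. -462.  150.]
drilltop [ 306. -343.    0.]
glue [708. 257.  65.]
tape [ 724. -278.   40.]
```

View pics/a.png

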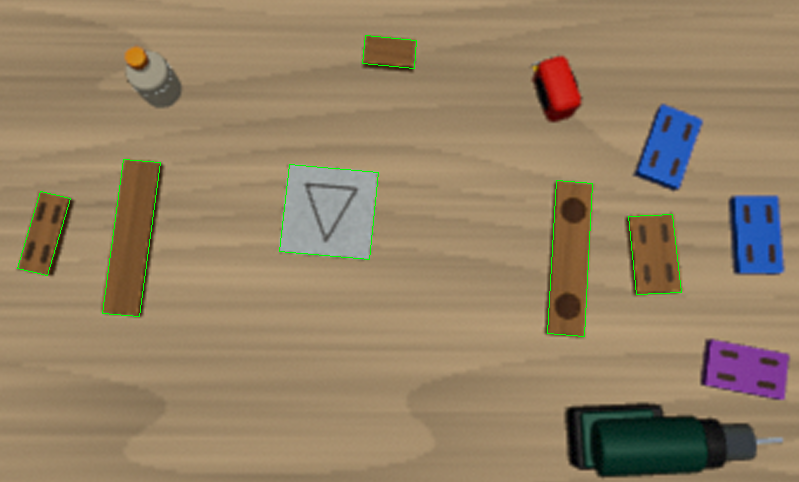

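Everything fits its given size: silhouette error is 7 % or less, and the wide rail is the bare-wood 60 mm one at (503,-401). The panel centre is (559,31), with the door's x axis at 175.3°.

Targets (x, y, bar angle):

| Part | x (mm) | y (mm) | Angle |
|---|---|---|---|
| Hinge stile | 550 | -77 | -4.7° |
| Plain stile | 568 | 140 | -4.7° |
| Narrow rail | 454 | 40 | 85.3° |
| Wide rail | 674 | 22 | 85.3° |

I start with the plain stile.

Request:
step_arm(
  moves=[
    [87, 30.2, -26.5, -9, 0, 0, 1.3],
    [87, 30.2, -26.5, -9, 0, 0, 1.3],
    [87, 30.2, -26.5, -9, 0, 0, 1.3],
    [87, 30.2, -26.5, -9, 0, 0, 1.3],
    [87, 30.2, -26.5, -9, 0, 0, 1.3],
    [87, 30.2, -26.5, -9, 0, 0, 1.3],
    [87, 30.2, -26.5, -9, 0, 0, 1.3],
    [87, 30.2, -26.5, -9, 0, 0, 1.5],
  ],
)

```text
t: 0.82
tool_pos: [400.1, 391.2, 139.9]
eef_rot: [3.141, 0.0, -0.068]
ft_force: [-0.1, 0.6, 0.9]
width: 1.0
finger_force: 0.0
```

Request:
step_arm(
  moves=[
    [87, 30.2, -26.5, -9, 0, 0, 0],
    [87, 30.2, -26.5, -9, 0, 0, 0],
    [87, 30.2, -26.5, -9, 0, 0, 0],
    [87, 30.2, -26.5, -9, 0, 0, 0],
    [87, 0, 0, 0, 0, 0, 0],
    [87, 0, 0, 0, 0, 0, 0],
  ],
)

```text
t: 1.32
tool_pos: [520.7, 284.6, 103.0]
eef_rot: [3.14, 0.002, -0.074]
ft_force: [-0.3, -0.6, 0.1]
width: 1.001
finger_force: 0.0
```

```bash
python3 -c "
from bench import env
print(env.read_state()['joint_positions'])"
```

```text
[ 7.72676391e-01  4.30484513e-01 -2.16466658e-01 -2.07269343e-04
 -9.26307285e-01  7.24169089e-01]
```

Request:
step_arm(
  moves=[
    [87, 0, 1.5, -35, 0, 0, 0],
    [87, 0, 0, -35, 0, 0, 0],
    [87, 0, 0, 0, 0, 0, 0],
    [40, 0, 0, 0, 0, 0, 0],
    [40, 0, 0, 0, 0, 0, 0],
    [40, 0, 0, 0, 0, 0, 0],
    [40, 0, 0, 0, 0, 0, 0],
    [40, 0, 0, 0, 0, 0, 0],
  ],
)

```text
t: 1.98
tool_pos: [520.6, 289.2, 36.1]
eef_rot: [-3.139, -0.002, -0.069]
ft_force: [-0.3, 0.6, 0.3]
width: 0.705
finger_force: 0.0
```

Request:
step_arm(
  moves=[
    [40, 0, 0, 0, 0, 0, 0],
    [40, 0, 0, 0, 0, 0, 0],
  ],
)

```text
t: 2.15
tool_pos: [520.1, 288.5, 35.0]
eef_rot: [-3.141, -0.001, -0.07]
ft_force: [0.1, 0.6, -0.4]
width: 0.552
finger_force: 0.0
```

Request:
step_arm(
  moves=[
    [40, 0, 0, 0, 0, 0, 0],
    [40, 0, 0, 0, 0, 0, 0],
    [40, 0, 0, 15, 0, 0, 0],
    [40, 0, 0, 15, 0, 0, 0],
    [40, 0, 0, 0, 0, 0, 0],
  ],
)

```text
t: 2.57
tool_pos: [521.7, 289.6, 67.2]
eef_rot: [-3.138, -0.004, -0.069]
ft_force: [0.7, 0.6, 1.0]
width: 0.46
finger_force: 0.0
```

Run:
```python
from h import *
img=np.hstack([env.capture("top")[120:300,60:260],env.capture("side")[80:260,110:310]])
cv2.imwrite("pics/b.png",cv2.resize(img,None,fx=2,fy=2,interpolation=cv2.INTER_CUBIC));print(env.tips_ahead)
```

```text
25.0
```

View pics/b.png

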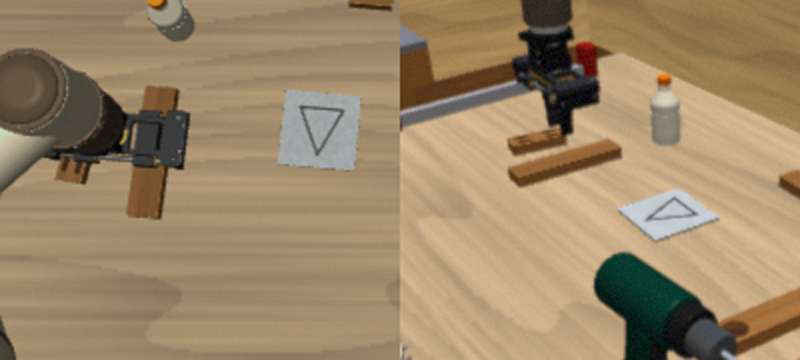

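Run:
```python
from h import *
s=env.read_state();print(s['tool_pos'],s['eef_rot'],s['width'],s['joint_positions'])
p=s['tool_pos']-[0,0,25]
for n,o in(("top",(60,120,0)),("side",(110,80,200))):
    u=proj([p,p+[0,0,60]],env.camera_info(n));print(n,u.round(0),((u-o[:2])*2+[2*o[2],0]).round(0))
```

```text
[520.0221551  288.47566805  64.63562894] [-3.14063880e+00 -5.43052142e-04 -7.00693053e-02] 0.4573093012521332 [ 7.78410503e-01  4.75215354e-01 -2.55698313e-01 -3.00032890e-04
 -8.38808002e-01  7.22517185e-01]
top [[133. 194.]
 [126. 191.]] [[146. 149.]
 [133. 142.]]
side [[191. 154.]
 [189. 139.]] [[561. 148.]
 [558. 117.]]
```

Run:
```python
from h import *
img=env.capture("side");k=6
o=cv2.resize(img,None,fx=k,fy=k,interpolation=cv2.INTER_CUBIC)
s=env.read_state();p=s['tool_pos'];c=env.camera_info("side")
for z in(0,-25):
  for y in(-20,0,20):
    u=((proj([p+[0,y,z]],c)[0]+.5)*k).astype(int);cv2.circle(o,tuple(int(v) for v in u),4,(0,255,0) if z else (255,0,255),-1)
cv2.polylines(o,[((proj(corners((520.4,286.2,-.07),SZ['plain']),c)+.5)*k).astype(int)[4:]],1,(0,255,255),1)
cv2.imwrite("pics/c.png",o[95*k:190*k,135*k:260*k])
```

```text
(no output)
```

View pics/c.png

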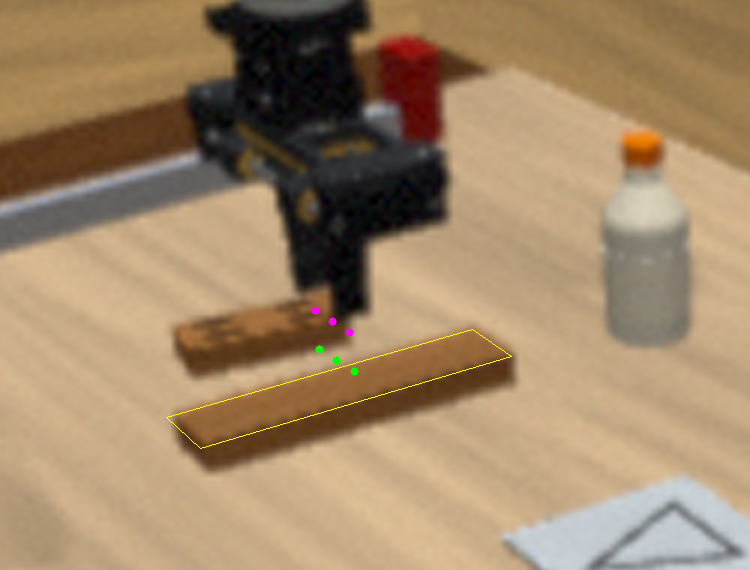

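Run:
```python
from h import *
img=env.capture("top");k=6;c=env.camera_info("top")
o=cv2.resize(img,None,fx=k,fy=k,interpolation=cv2.INTER_CUBIC)
s=env.read_state();p=s['tool_pos']
for dz,col in((45,(0,255,0)),(85,(255,0,255))):
    q=corners((p[0],p[1],s['eef_rot'][2]),(75,190,0),p[2]+dz)[4:]
    cv2.polylines(o,[((proj(q,c)+.5)*k).astype(int)],1,col,1)
cv2.imwrite("pics/d.png",o[155*k:235*k,75*k:175*k])
```

```text
(no output)
```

View pics/d.png

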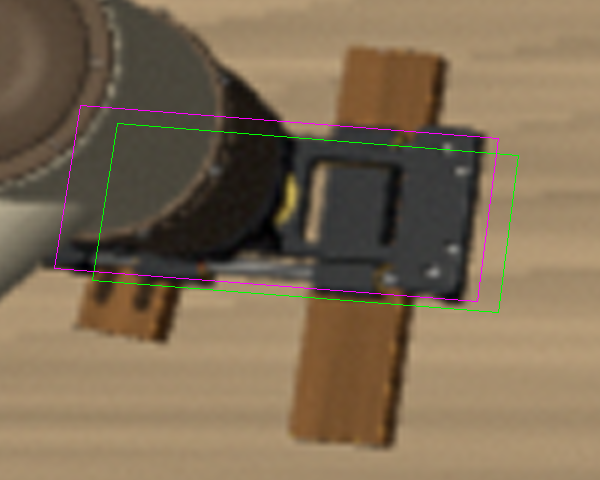

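The side view shows the tips over the middle of the bar but about 40 mm higher than the reported TCP implies; tips appear at crop (325,300), predicted (336,360). The top view agrees: the body matches the magenta +40 mm rectangle, and the lateral position is right. The jaws therefore closed above the stile. I'll reopen, lower in guarded steps, and check the height from the side view.

Request:
step_arm(
  moves=[
    [87, 0, 0, 0, 0, 0, 0],
    [87, 0, 0, 0, 0, 0, 0],
    [87, 0, 0, 0, 0, 0, 0],
    [87, 0, 0, 0, 0, 0, 0],
    [87, 0, 0, -15, 0, 0, 0],
    [87, 0, 0, -15, 0, 0, 0],
    [87, 0, 0, -10, 0, 0, 0],
    [87, 0, 0, 0, 0, 0, 0],
  ],
)

```text
t: 3.43
tool_pos: [518.4, 287.1, 21.9]
eef_rot: [3.138, 0.004, -0.07]
ft_force: [-0.2, -0.3, 0.6]
width: 0.955
finger_force: 0.0
```

Run:
```python
from h import *
img=env.capture("side");k=6;c=env.camera_info("side")
o=cv2.resize(img,None,fx=k,fy=k,interpolation=cv2.INTER_CUBIC)
s=env.read_state();p=s['tool_pos'];print(p,s['width'],s['ft_force'])
a=s['eef_rot'][2];d=np.array([-np.sin(a),np.cos(a),0])
for z,col in((-25,(0,255,0)),(15,(255,0,255))):
  for y in(-44,-58,44,58):
    u=((proj([p+d*y+[0,0,z]],c)[0]+.5)*k).astype(int);cv2.circle(o,tuple(int(v) for v in u),4,col,-1)
cv2.imwrite("pics/e.png",o[95*k:190*k,135*k:260*k])
```

```text
[519.25008035 287.66506265  23.15067834] 0.9730373357271304 [ 0.47573977 -0.11176176  0.677413  ]
```

View pics/e.png

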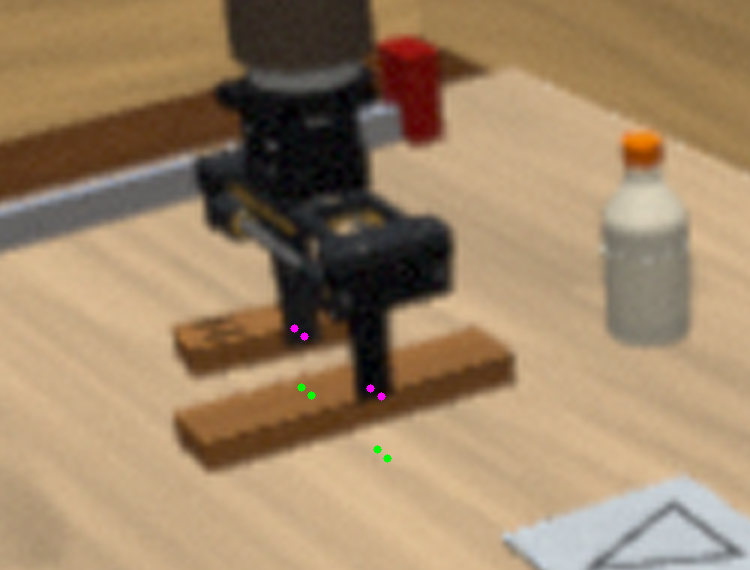

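The fingertips show at crop (300,345) and (375,400), just below the magenta marks. Real tip height is therefore about 33 mm, against -2 mm by the reported TCP, so the reported z is about 35 mm low. I'll correct by -25 mm, watching the force.

Request:
step_arm(
  moves=[
    [87, 0, 0, -8, 0, 0, 0],
    [87, 0, 0, -7, 0, 0, 0],
    [87, 0, 0, 0, 0, 0, 0],
  ],
)

```text
t: 3.73
tool_pos: [519.2, 287.8, 8.1]
eef_rot: [3.14, 0.002, -0.07]
ft_force: [-0.3, 0.6, -0.4]
width: 0.999
finger_force: 0.0
```

Request:
step_arm(
  moves=[
    [87, 0, 0, -4, 0, 0, 0],
    [87, 0, 0, -4, 0, 0, 0],
    [87, 0, 0, 0, 0, 0, 0],
  ],
)

```text
t: 3.98
tool_pos: [519.5, 288.0, 0.6]
eef_rot: [3.141, 0.001, -0.07]
ft_force: [-0.6, 1.1, -0.0]
width: 1.001
finger_force: 0.0
```

Request:
step_arm(
  moves=[
    [30, 0, 0, 0, 0, 0, 0],
    [30, 0, 0, 0, 0, 0, 0],
    [30, 0, 0, 0, 0, 0, 0],
    [30, 0, 0, 0, 0, 0, 0],
    [30, 0, 0, 0, 0, 0, 0],
    [30, 0, 0, 0, 0, 0, 0],
    [30, 0, 0, 0, 0, 0, 0],
    [30, 0, 0, 0, 0, 0, 0],
  ],
)

```text
t: 4.65
tool_pos: [520.0, 288.4, 1.5]
eef_rot: [-3.141, -0.0, -0.07]
ft_force: [-0.8, -0.1, 0.0]
width: 0.548
finger_force: 30.0
```

Gripped: the jaws stand at 47.7 mm with 30 N. I lift, carry to the panel's left (+y) side, and lower.

Request:
step_arm(
  moves=[
    [30, 0, 0, 15, 0, 0, 0],
    [30, 0, 0, 20, 0, 0, 0],
    [30, 12, -36, 0, 0, 0, 0],
    [30, 12, -36, 0, 0, 0, -0.7],
    [30, 12, -36, 0, 0, 0, 0],
    [30, 12, -36, 0, 0, 0, 0],
    [30, 0, -3, 0, 0, 0, 0],
    [30, 0, 0, 0, 0, 0, 0],
  ],
)

```text
t: 5.32
tool_pos: [567.7, 138.8, 35.8]
eef_rot: [3.141, 0.001, -0.086]
ft_force: [-0.2, -0.1, -1.1]
width: 0.546
finger_force: 30.0
```

Request:
step_arm(
  moves=[
    [30, 0, 0, -15, 0, 0, 0],
    [30, 0, 0, -12, 0, 0, 0],
    [30, 0, 0, -5, 0, 0, 0],
    [30, 0, 0, -2, 0, 0, 0],
    [30, 0, 0, 0, 0, 0, 0],
  ],
)

```text
t: 5.73
tool_pos: [567.5, 142.1, 2.2]
eef_rot: [3.141, 0.001, -0.081]
ft_force: [-0.3, 1.1, -1.2]
width: 0.55
finger_force: 30.0
```

Request:
step_arm(
  moves=[
    [60, 0, 0, 0, 0, 0, 0],
    [60, 0, 0, 0, 0, 0, 0],
    [60, 0, 0, 0, 0, 0, 0],
    [60, 0, 0, 20, 0, 0, 0],
    [60, 0, 0, 20, 0, 0, 0],
    [87, -6, 37, 10, 0, 0, -1],
    [87, -6, 37, 10, 0, 0, -1],
    [87, -6, 37, 0, 0, 0, -1],
  ],
)

```text
t: 6.4
tool_pos: [551.6, 254.1, 65.8]
eef_rot: [-3.137, -0.005, -0.136]
ft_force: [0.6, 0.5, 0.2]
width: 0.835
finger_force: 0.0
```

Request:
step_arm(
  moves=[
    [87, -6, 37, 0, 0, 0, -1],
    [87, -6, 37, 0, 0, 0, -1],
    [87, -6, 37, 0, 0, 0, -1],
    [87, -8, 36, 0, 0, 0, -1],
    [87, 0, 0, 0, 0, 0, 0],
    [87, 0, 0, 0, 0, 0, 0],
  ],
)

```text
t: 6.9
tool_pos: [523.3, 401.5, 62.5]
eef_rot: [-3.141, -0.001, -0.201]
ft_force: [0.8, 0.1, 0.1]
width: 1.001
finger_force: 0.0
```

Run:
```python
from h import *
img=env.capture("top");c=env.camera_info("top")
for n,u in (("panel",(220,185)),("plain",(180,180))):
    p,e=fit(img,n,u,c); print(n,p[:2].round(1),np.degrees(p[2]).round(1),round(e,3))
print(env.read_state()['tool_pos'])
```

```text
panel [559.   31.3] 85.3 0.011
plain [568.2 139.5] -4.8 0.039
[523.47140607 399.92607894  62.41817824]
```

The plain stile measures (568.2, 139.5, -4.8°), which is on target. The tool is now over the narrow rail.

Request:
step_arm(
  moves=[
    [87, 0, 0, -30, 0, 0, 0],
    [87, 0, 0, -22, 0, 0, 0],
    [87, 0, 0, -9, 0, 0, 0],
    [87, 0, 0, 0, 0, 0, 0],
    [25, 0, 0, 0, 0, 0, 0],
    [25, 0, 0, 0, 0, 0, 0],
    [25, 0, 0, 0, 0, 0, 0],
    [25, 0, 0, 0, 0, 0, 0],
  ],
)

```text
t: 7.62
tool_pos: [524.6, 399.8, 2.9]
eef_rot: [-3.139, -0.001, -0.204]
ft_force: [0.8, 0.4, -0.1]
width: 0.78
finger_force: 0.0
```

Request:
step_arm(
  moves=[
    [25, 0, 0, 0, 0, 0, 0],
    [25, 0, 0, 0, 0, 0, 0],
    [25, 0, 0, 0, 0, 0, 0],
    [25, 0, 0, 0, 0, 0, 0],
  ],
)

```text
t: 7.95
tool_pos: [524.0, 399.7, 1.6]
eef_rot: [-3.141, -0.0, -0.204]
ft_force: [0.2, -0.3, 0.2]
width: 0.478
finger_force: 0.2
```

Request:
step_arm(
  moves=[
    [25, 0, 0, 0, 0, 0, 0],
    [25, 0, 0, 0, 0, 0, 0],
    [25, 0, 0, 20, 0, 0, 0],
    [25, 0, 0, 30, 0, 0, 0],
    [25, -5.8, -30, 0, 0, 0, -6.9],
    [25, -5.8, -30, 0, 0, 0, -6.9],
    [25, -5.8, -30, 0, 0, 0, -6.9],
    [25, -5.8, -30, 0, 0, 0, -6.9],
  ],
)

```text
t: 8.62
tool_pos: [499.9, 277.9, 51.2]
eef_rot: [3.141, 0.0, -0.691]
ft_force: [0.1, -0.9, -0.9]
width: 0.454
finger_force: 30.0
```

Request:
step_arm(
  moves=[
    [25, -5.8, -30, 0, 0, 0, -6.9],
    [25, -5.8, -30, 0, 0, 0, -6.9],
    [25, -5.8, -30, 0, 0, 0, -6.9],
    [25, -5.8, -30, 0, 0, 0, -6.9],
    [25, -5.8, -30, 0, 0, 0, -6.9],
    [25, -5.8, -30, 0, 0, 0, -6.9],
    [25, -5.8, -30, 0, 0, 0, -6.9],
    [25, -5.8, -30, 0, 0, 0, -6.9],
  ],
)

```text
t: 9.28
tool_pos: [453.5, 37.9, 51.4]
eef_rot: [3.141, -0.0, -1.655]
ft_force: [0.2, 0.3, -0.0]
width: 0.457
finger_force: 30.0
```

Request:
step_arm(
  moves=[
    [25, 0, 0, 0, 0, 0, 0],
    [25, 0, 0, 0, 0, 0, 0],
  ],
)

```text
t: 9.45
tool_pos: [453.6, 37.8, 51.3]
eef_rot: [3.141, -0.0, -1.652]
ft_force: [-0.0, 0.2, -0.7]
width: 0.455
finger_force: 30.0
```

Request:
step_arm(
  moves=[
    [25, 0.8, 2, -25, 0, 0, 0],
    [25, 0, 0, -18, 0, 0, 0],
    [25, 0, 0, -5, 0, 0, 0],
    [25, 0, 0, -2, 0, 0, 0],
    [25, 0, 0, 0, 0, 0, 0],
    [54, 0, 0, 0, 0, 0, 0],
    [54, 0, 0, 0, 0, 0, 0],
    [54, 0, 0, 0, 0, 0, 0],
  ],
)

```text
t: 10.12
tool_pos: [455.6, 41.8, 1.7]
eef_rot: [-3.141, 0.0, -1.648]
ft_force: [-0.2, 0.1, 1.3]
width: 0.585
finger_force: 0.0
```

Request:
step_arm(
  moves=[
    [54, 0, 0, 20, 0, 0, 0],
    [54, 0, 0, 30, 0, 0, 0],
    [87, 0, 0, 30, 0, 0, 0],
    [87, 0, 0, 0, 0, 0, 0],
  ],
)

```text
t: 10.45
tool_pos: [459.2, 42.8, 86.7]
eef_rot: [-3.131, 0.005, -1.647]
ft_force: [0.3, 0.1, 0.4]
width: 0.699
finger_force: 0.0
```

Request:
step_arm(
  moves=[
    [87, 3.35, -25.3, 0, 0, 0, 6.9],
    [87, 3.35, -25.3, 0, 0, 0, 6.9],
    [87, 3.35, -25.3, 0, 0, 0, 6.9],
    [87, 3.35, -25.3, 0, 0, 0, 6.9],
    [87, 3.35, -25.3, 0, 0, 0, 6.9],
    [87, 3.35, -25.3, 0, 0, 0, 6.9],
    [87, 3.35, -25.3, 0, 0, 0, 6.9],
    [87, 3.35, -25.3, 0, 0, 0, 6.9],
  ],
)

```text
t: 11.12
tool_pos: [482.0, -162.3, 81.2]
eef_rot: [-3.141, -0.0, -0.68]
ft_force: [0.5, 0.5, -1.0]
width: 1.002
finger_force: 0.0
```

Request:
step_arm(
  moves=[
    [87, 3.35, -25.3, 0, 0, 0, 6.9],
    [87, 3.35, -25.3, 0, 0, 0, 6.9],
    [87, 3.35, -25.3, 0, 0, 0, 6.9],
    [87, 3.35, -25.3, 0, 0, 0, 6.9],
    [87, 3.35, -25.3, 0, 0, 0, 6.9],
    [87, 0, 0, 0, 0, 0, 0],
    [87, 0, 0, 0, 0, 0, 0],
  ],
)

```text
t: 11.7
tool_pos: [498.4, -288.6, 80.7]
eef_rot: [-3.141, 0.001, -0.087]
ft_force: [-0.2, -0.2, -0.6]
width: 1.002
finger_force: 0.0
```

Run:
```python
from h import *
img=env.capture("top");c=env.camera_info("top");cv2.imwrite("pics/f.png",img)
for n,u in (("panel",(220,185)),("narrow",(217,219)),("plain",(180,180))):
    p,e=fit(img,n,u,c); print(n,p[:2].round(1),np.degrees(p[2]).round(1),round(e,3))
s=env.read_state();print(s['tool_pos'],s['joint_positions'])
```

```text
panel [559.   31.2] 85.1 0.012
narrow [450.6  37.5] 86.4 0.071
plain [569.  139.1] -5.0 0.044
[ 498.17386361 -287.69318679   80.79770463] [-2.42384983e-01  4.28663009e-01 -2.87423923e-01 -3.66170134e-04
 -8.55655690e-01  1.72723413e+00]
```

View pics/f.png

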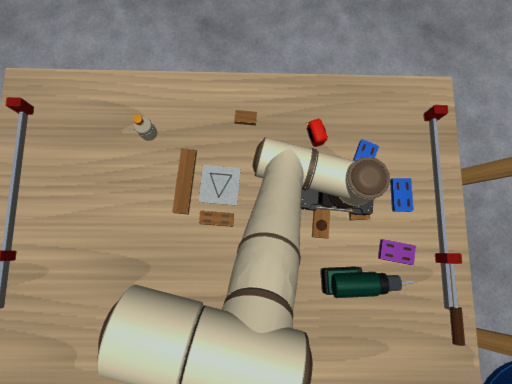

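The picture shows the plain stile at (185,181) and the narrow rail at (217,218), both well placed; the narrow rail measures about 4 mm off, with ±14 mm allowed. The arm is clear of the drill. I grip the hinge stile next.

Request:
step_arm(
  moves=[
    [87, 0, -1, -38, 0, 0, 0],
    [87, 0, 0, -30, 0, 0, 0],
    [87, 0, 0, -12, 0, 0, 0],
    [87, 0, 0, 0, 0, 0, 0],
    [30, 0, 0, 0, 0, 0, 0],
    [30, 0, 0, 0, 0, 0, 0],
    [30, 0, 0, 0, 0, 0, 0],
    [30, 0, 0, 0, 0, 0, 0],
  ],
)

```text
t: 12.42
tool_pos: [499.7, -288.6, 2.9]
eef_rot: [3.141, -0.003, -0.083]
ft_force: [0.3, -1.1, 0.1]
width: 0.782
finger_force: 0.0
```

Request:
step_arm(
  moves=[
    [30, 0, 0, 0, 0, 0, 0],
    [30, 0, 0, 0, 0, 0, 0],
    [30, 0, 0, 0, 0, 0, 0],
    [30, 0, 0, 0, 0, 0, 0],
  ],
)

```text
t: 12.75
tool_pos: [498.8, -288.7, 1.8]
eef_rot: [3.141, -0.001, -0.084]
ft_force: [-0.8, 1.2, 3.4]
width: 0.545
finger_force: 30.0
```

Request:
step_arm(
  moves=[
    [30, 0, 0, 15, 0, 0, 0],
    [30, 0, 0, 20, 0, 0, 0],
    [30, 8.6, 35.2, 0, 0, 0, 0],
    [30, 8.6, 35.2, 0, 0, 0, 0],
    [30, 8.6, 35.2, 0, 0, 0, 0],
    [30, 8.6, 35.2, 0, 0, 0, 0],
    [30, 8.6, 35.2, 0, 0, 0, 0],
    [30, 8.6, 35.2, 0, 0, 0, 0],
  ],
)

```text
t: 13.42
tool_pos: [550.1, -75.8, 36.2]
eef_rot: [3.142, 0.001, -0.084]
ft_force: [0.7, -1.1, -0.9]
width: 0.546
finger_force: 30.0
```

Request:
step_arm(
  moves=[
    [30, 0, 0, 0, 0, 0, 0],
    [30, 0, 0, 0, 0, 0, 0],
    [30, 0, 0, -15, 0, 0, 0],
  ],
)

```text
t: 13.67
tool_pos: [552.2, -77.1, 23.4]
eef_rot: [-3.141, -0.005, -0.082]
ft_force: [1.0, 0.0, -0.4]
width: 0.55
finger_force: 30.0
```

Request:
step_arm(
  moves=[
    [30, 0, 0, -12, 0, 0, 0],
    [30, 0, 0, -5, 0, 0, 0],
    [30, 0, 0, -2, 0, 0, 0],
    [30, 0, 0, 0, 0, 0, 0],
    [60, 0, 0, 0, 0, 0, 0],
    [60, 0, 0, 0, 0, 0, 0],
    [60, 0, 0, 0, 0, 0, 0],
    [60, 0, 0, 20, 0, 0, 0],
  ],
)

```text
t: 14.33
tool_pos: [547.6, -77.7, 19.7]
eef_rot: [3.141, 0.007, -0.085]
ft_force: [0.1, -0.4, -0.0]
width: 0.679
finger_force: 0.0
```

Request:
step_arm(
  moves=[
    [60, 0, 0, 30, 0, 0, 0],
    [87, 0, 0, 30, 0, 0, 0],
    [87, -5.9, -40.5, 0, 0, 0, 1.1],
    [87, -5.9, -40.5, 0, 0, 0, 1.1],
    [87, -5.9, -40.5, 0, 0, 0, 1.1],
    [87, -5.9, -40.5, 0, 0, 0, 1.1],
    [87, -5.9, -40.5, 0, 0, 0, 1.1],
    [87, -5.9, -40.5, 0, 0, 0, 1.1],
  ],
)

```text
t: 15.0
tool_pos: [514.5, -322.4, 82.9]
eef_rot: [3.141, -0.001, 0.033]
ft_force: [1.1, 0.3, 0.3]
width: 0.992
finger_force: 0.0
```

Request:
step_arm(
  moves=[
    [87, -5.9, -40.5, 0, 0, 0, 1.1],
    [87, -5.9, -40.5, 0, 0, 0, 1.1],
    [87, 0, 0, 0, 0, 0, 0],
    [87, 0, 0, 0, 0, 0, 0],
  ],
)

```text
t: 15.33
tool_pos: [502.1, -403.6, 82.0]
eef_rot: [3.142, -0.0, 0.065]
ft_force: [-0.0, 0.2, 0.2]
width: 0.997
finger_force: 0.0
```

Run:
```python
from h import *
img=env.capture("top");c=env.camera_info("top");cv2.imwrite("pics/g.png",img)
for n,u in (("panel",(220,185)),("hinge",(256,190)),("narrow",(217,219))):
    p,e=fit(img,n,u,c); print(n,p[:2].round(1),np.degrees(p[2]).round(1),round(e,3))
s=env.read_state();print(s['tool_pos'],s['eef_rot'],s['joint_positions'])
```

```text
panel [559.2  31. ] 85.2 0.012
hinge [548.  -79.8] -4.7 0.079
narrow [451.1  37.8] 85.3 0.047
[ 502.4293832  -402.09147831   82.1019341 ] [-3.14127199e+00  1.15564969e-04  6.75854426e-02] [-4.24087462e-01  5.26546962e-01 -1.08394945e-01 -2.83286620e-04
 -9.36107699e-01  2.06263721e+00]
```

View pics/g.png

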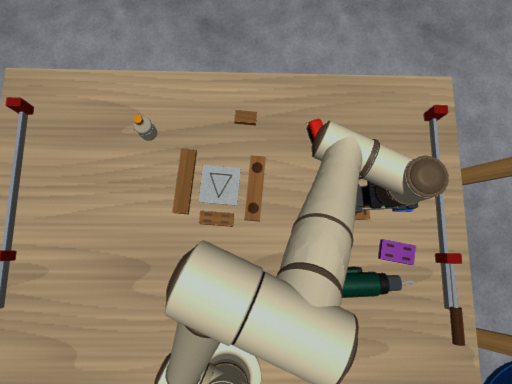

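The hinge stile measures (548.0, -79.8, -4.7°), within 3 mm of target. It shows at (255,188) in a clean layout, and the gripper now stands over the wide rail at about (360,205).

Request:
step_arm(
  moves=[
    [87, 0.5, 1, -38, 0, 0, 0],
    [87, 0, 0, -31, 0, 0, 0],
    [87, 0, 0, -12, 0, 0, 0],
    [87, 0, 0, 0, 0, 0, 0],
    [45, 0, 0, 0, 0, 0, 0],
    [45, 0, 0, 0, 0, 0, 0],
    [45, 0, 0, 0, 0, 0, 0],
    [45, 0, 0, 0, 0, 0, 0],
  ],
)

```text
t: 16.05
tool_pos: [504.8, -400.8, 3.3]
eef_rot: [3.14, -0.003, 0.07]
ft_force: [0.1, -0.9, -0.9]
width: 0.779
finger_force: 0.0
```

Request:
step_arm(
  moves=[
    [45, 0, 0, 0, 0, 0, 0],
    [45, 0, 0, 0, 0, 0, 0],
    [45, 0, 0, 0, 0, 0, 0],
    [45, 0, 0, 0, 0, 0, 0],
  ],
)

```text
t: 16.38
tool_pos: [504.4, -401.0, 2.8]
eef_rot: [3.14, -0.002, 0.07]
ft_force: [-0.4, 0.1, 5.8]
width: 0.686
finger_force: 30.0
```

Request:
step_arm(
  moves=[
    [45, 0, 0, 25, 0, 0, 0],
    [45, 0, 0, 35, 0, 0, 0],
    [45, 14.2, 35.2, 0, 0, 0, 6.8],
    [45, 14.2, 35.2, 0, 0, 0, 6.8],
    [45, 14.2, 35.2, 0, 0, 0, 6.8],
    [45, 14.2, 35.2, 0, 0, 0, 6.8],
    [45, 14.2, 35.2, 0, 0, 0, 6.8],
    [45, 14.2, 35.2, 0, 0, 0, 6.8],
  ],
)

```text
t: 17.05
tool_pos: [588.4, -187.4, 60.8]
eef_rot: [-3.14, 0.001, 0.787]
ft_force: [0.7, 0.1, -1.2]
width: 0.687
finger_force: 30.0
```

Request:
step_arm(
  moves=[
    [45, 14.2, 35.2, 0, 0, 0, 6.8],
    [45, 14.2, 35.2, 0, 0, 0, 6.8],
    [45, 14.2, 35.2, 0, 0, 0, 6.8],
    [45, 14.2, 35.2, 0, 0, 0, 6.8],
    [45, 14.2, 35.2, 0, 0, 0, 6.8],
    [45, 14.2, 35.2, 0, 0, 0, 6.8],
    [45, 0, 0, 0, 0, 0, 0],
    [45, 0, 0, 0, 0, 0, 0],
  ],
)

```text
t: 17.72
tool_pos: [673.7, 24.2, 60.2]
eef_rot: [-3.14, 0.0, 1.496]
ft_force: [-0.1, 0.1, -1.4]
width: 0.686
finger_force: 30.0
```

Request:
step_arm(
  moves=[
    [45, 0, -2, -30, 0, 0, 0],
    [45, 0, 0, -22, 0, 0, 0],
    [45, 0, 0, -4, 0, 0, 0],
    [45, 0, 0, -2, 0, 0, 0],
    [45, 0, 0, 0, 0, 0, 0],
    [72, 0, 0, 0, 0, 0, 0],
    [72, 0, 0, 0, 0, 0, 0],
    [72, 0, 0, 0, 0, 0, 0],
  ],
)

```text
t: 18.38
tool_pos: [674.6, 19.8, 4.3]
eef_rot: [3.14, -0.0, 1.494]
ft_force: [-0.4, -0.5, 0.6]
width: 0.805
finger_force: 0.0
```

Request:
step_arm(
  moves=[
    [72, 0, 0, 20, 0, 0, 0],
    [72, 0, 0, 35, 0, 0, 0],
    [87, 0, 0, 40, 0, 0, 0],
    [87, -20, -5, 36, 0, 0, 0],
    [87, -35, -20, 0, 0, 0, 0],
    [87, -35, -20, 0, 0, 0, 0],
    [87, -35, -20, 0, 0, 0, 0],
    [87, -35, -20, 0, 0, 0, 0],
  ],
)

```text
t: 19.05
tool_pos: [512.4, -65.7, 135.1]
eef_rot: [3.14, -0.0, 1.494]
ft_force: [1.0, -0.1, 0.2]
width: 0.998
finger_force: 0.0
```

Request:
step_arm(
  moves=[
    [87, -5, -41, 0, 0, 0, 0],
    [87, -5, -41, 0, 0, 0, 0],
    [87, -5, -41, 0, 0, 0, 0],
    [87, -5, -41, 0, 0, 0, 0],
    [87, -5, -41, 0, 0, 0, 0],
    [87, -5, -41, 0, 0, 0, 0],
    [87, 0, 0, 0, 0, 0, 0],
  ],
)

```text
t: 19.63
tool_pos: [486.0, -272.0, 129.5]
eef_rot: [3.136, 0.087, 1.427]
ft_force: [-0.2, 0.4, 1.1]
width: 1.0
finger_force: 0.0
```

Run:
```python
from h import *
img=env.capture("top");c=env.camera_info("top");cv2.imwrite("pics/i.png",img)
P=None
for n,u in (("panel",(220,185)),("wide",(222,147)),("hinge",(256,190)),("narrow",(217,219)),("plain",(185,181)),("offcut",(245,117))):
    p,e=fit(img,n,u,c)
    if P is None: P=p;a=p[2]+np.pi/2;R=np.array([[np.cos(a),np.sin(a)],[-np.sin(a),np.cos(a)]])
    print(n,p[:2].round(1),np.degrees(p[2]).round(1),round(e,3),"door xy",(R@(p-P)[:2]).round(1))
```

```text
panel [337.3  14. ] -61.1 1.144 door xy [0. 0.]
wide [377.  -62.9] -28.3 1.086 door xy [ -2.5 -86.4]
hinge [543.6  32. ] 15.9 31.092 door xy [189.3 -83.9]
narrow [377.  -66.9] -26.0 1.058 door xy [ -4.4 -89.9]
plain [568.7 139.1] -5.0 0.04 door xy [263.   -2.3]
offcut [778.7 -48.7] 84.9 0.046 door xy [ 356.1 -268.2]
```

View pics/i.png

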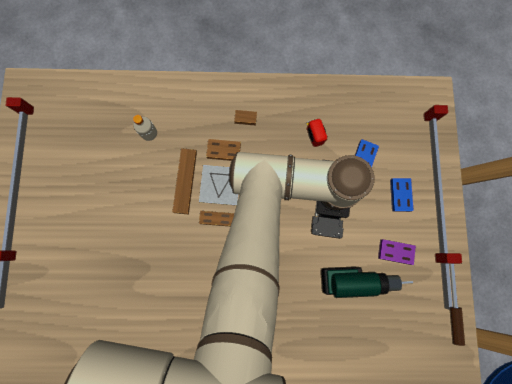

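The wide rail lies at (223,150) and looks right, but the arm hides the hinge stile and part of the panel. The wrist turned to its limit, so I turn it back and step aside for a clear view.

Request:
step_arm(
  moves=[
    [87, 0, 0, 15, 0, 0, -7],
    [87, 0, 0, 15, 0, 0, -7],
    [87, 0, 0, 15, 0, 0, -7],
    [87, 0, 0, 15, 0, 0, -7],
    [87, 0, -20, 0, 0, 0, -7],
    [87, 0, -35, 0, 0, 0, -7],
    [87, 0, -35, 0, 0, 0, -7],
    [87, 0, -35, 0, 0, 0, -7],
  ],
)

```text
t: 20.35
tool_pos: [488.2, -394.2, 190.8]
eef_rot: [3.134, 0.084, 0.45]
ft_force: [0.3, 0.2, -0.1]
width: 1.0
finger_force: 0.0
```

Run:
```python
from h import *
img=env.capture("top");c=env.camera_info("top");cv2.imwrite("pics/j.png",img)
P=None
for n,u in (("panel",(220,185)),("wide",(222,147)),("hinge",(256,190)),("narrow",(217,219)),("plain",(185,181)),("offcut",(245,117))):
    p,e=fit(img,n,u,c)
    if P is None: P=p;a=p[2]+np.pi/2;R=np.array([[np.cos(a),np.sin(a)],[-np.sin(a),np.cos(a)]])
    print(n,p[:2].round(1),np.degrees(p[2]).round(1),round(e,3),"door xy",(R@(p-P)[:2]).round(1))
s=env.read_state();print(s['tool_pos'],s['qvel'].round(2))
```

```text
panel [559.1  31.2] 85.2 0.012 door xy [0. 0.]
wide [668.8  20.5] 87.0 0.063 door xy [-110.2    1.5]
hinge [547.4 -79.4] -5.3 0.095 door xy [  2.3 111.2]
narrow [450.8  37. ] 85.6 0.055 door xy [108.4   3.3]
plain [569. 139.] -5.1 0.035 door xy [  -0.8 -108.2]
offcut [778.7 -48.4] 84.9 0.037 door xy [-225.5   60.8]
[ 488.08364592 -400.0763972   189.91862565] [ 0.06 -0.04 -0.1  -0.02  0.04  0.14]
```

View pics/j.png

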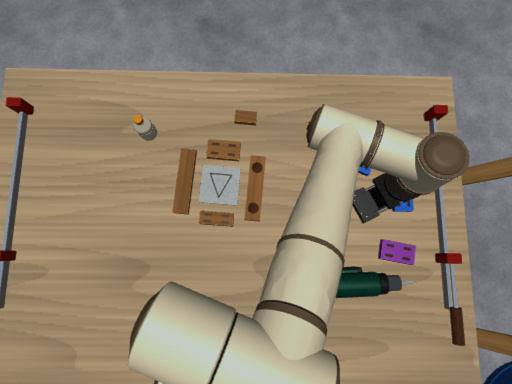

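The view is clear, and all four parts lie inside their ranges: wide rail (223,150), narrow (217,218), plain stile (185,181), hinge stile (255,188). In door x, y that is wide -110/1.5, narrow 108/3, hinge 2/111 and plain -1/-108 mm, and the offcut has not moved. I'm handing in.

```bash
python3 -c "
from bench import env
print(env.hand_in())"
```

```text
the job is handed in; nothing more can be done
None
```

I laid out the four frame parts around the panel and handed the job in at about 20 s; the last top view put every part inside its position and angle limits, but the hand-in returned no verdict.

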